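Put the sample dishes away in the drying box

TASK

Put the sample dishes away in the drying box: lift the loose lid off by its knob and set it down flat on free bench, lay every dish that is there flat inside the box (stacked squarely where there is no room beside one another), and hang the box's lift-off gate across the open front, so that both its knuckles sit fully down on the two pins. Only then set the lid back on, fully home. Set things down rather than dropping them, and leave the brown bottle, the timer and the tape where they are.

Things in the scene. Friction and masses are not known exactly. Their poses are not given: they have to be found in the camera images.
- drying_box: White box fixed to the bench, open at the front (-x). Origin: centre of the underside of its 130 (x) x 216 (y) mm floor; z up. Floor top at z = 6 mm; inside x -59 to +59, y -102 to +102 mm. Side and back walls 6 mm thick, top at z = 64 mm; the sides run on to x = -95 mm as two cheeks. Front sill at x -65 to -59 mm, top z = 14 mm. The gate hangs between the cheeks; the lid lies on the walls.
- pin_axis (a point): Point midway between the box's two pins, level with their tops (box frame x -78, y 0, z 48 mm), axes as the box's. The pins are round horizontal metal stubs, 8 mm in diameter, that point inward along y from the inner face of each cheek, from |y| = 102 to 86 mm.
- lid: Grey loose lid, 0.35 kg: plate 130 x 216 x 6 mm, under it a dark pad 108 x 192 x 6 mm that drops between the box's walls with 5 to 6 mm of play, on top a knob. Origin: centre of the pad's underside; z up. It starts on the box, its origin 58 mm over the box's, axes alike; half a turn round fits as well. On the bench it rests on its pad.
- lid_knob (a point): Centre of the knob's head, 36 mm above the lid's origin: upright round head 32 mm in diameter, from 24 to 46 mm above the lid's origin, on a 16 mm stem.
- gate: Metal lift-off gate, 0.15 kg, symmetrical front to back and left to right, starting upright in its stand. Origin: centre of its lower edge; z up, y along its length, x across its thickness. Panel 8 x 156 x 42 mm tall with a knuckle at each end; 192 mm over the knuckles, 6 mm of play to each cheek. Hung, its y lies along the box's y and its origin 12 mm over the bench.
- gate_axis (a point): Point midway between the knuckles, level with the slot tops (36 mm over the gate's origin); on pin_axis when the gate is hung. Each knuckle (|y| 78 to 96 mm) is an upside-down U, 22 mm wide in x, with a 12 mm slot open downward; its legs reach down to 15 mm over the gate's origin and flare to about 16 mm at the mouth. Lower the gate from above so both slots drop over the pins.
- gate_tab (a point): Middle of the gripping tab on the gate's top edge, 58 mm over the gate's origin: 10 mm thick, 44 mm along y, from 42 to 70 mm over the origin. Grip it across its thickness (gate's x).
- gate_stand: Grey stand fixed to the bench, 56 x 150 mm base 8 mm thick, with two pairs of uprights (to 32 mm above the bench, at y = +-55 mm) that hold the gate's panel in 12 mm slots along y. Origin: centre of its underside. Lift the gate straight up out of it; it stays empty.
- mat: Flat grey bench mat fixed to the bench, 200 x 310 x 2 mm, on which the dishes start. Origin: centre of its underside.
- dish_1: Closed round clear petri dish, 54 mm in diameter over the rim (52 mm at the grip), 14 mm tall, 18 g. Origin: centre of its underside; z up. Grip it across its diameter, or stack it (12 mm rise per dish). Three to five of the five dishes are there in a given start, the others absent.
- dish_2: Closed round clear petri dish, 54 mm in diameter over the rim (52 mm at the grip), 14 mm tall, 18 g. Origin: centre of its underside; z up. Grip it across its diameter, or stack it (12 mm rise per dish). Three to five of the five dishes are there in a given start, the others absent.
- dish_3: Closed round clear petri dish, 54 mm in diameter over the rim (52 mm at the grip), 14 mm tall, 18 g. Origin: centre of its underside; z up. Grip it across its diameter, or stack it (12 mm rise per dish). Three to five of the five dishes are there in a given start, the others absent.
- dish_4: Closed round clear petri dish, 54 mm in diameter over the rim (52 mm at the grip), 14 mm tall, 18 g. Origin: centre of its underside; z up. Grip it across its diameter, or stack it (12 mm rise per dish). Three to five of the five dishes are there in a given start, the others absent.
- dish_5: Closed round clear petri dish, 54 mm in diameter over the rim (52 mm at the grip), 14 mm tall, 18 g. Origin: centre of its underside; z up. Grip it across its diameter, or stack it (12 mm rise per dish). Three to five of the five dishes are there in a given start, the others absent.
- amber_bottle: Bystander: brown glass bottle with black cap, 65 x 62 x 128 mm tall; origin at the centre of its underside. Not to be disturbed.
- bench_timer: Bystander: small white timer, 50 x 75 x 62 mm tall; origin at the centre of its underside. Not to be disturbed.
- tape_roll: Bystander: roll of tape lying flat, 104 x 102 x 25 mm tall; origin at the centre of its underside. Not to be disturbed.
Things that resemble listed ones, but are neither listed nor needed, are in the scene too. Leave any blue or purple look-alike of the dish_3 alone.

How it is judged:
On the way, in this order (a step that is already met when the one before it is completed fails the run):
1. the lid is lifted off and set down flat on the bench, clear of the box (height (world z) of lid below 0.01 m and horizontal distance between lid and drying_box above 0.13 m and angle between lid's own z axis and vertical below 0.05 rad and linear speed of lid below 0.02 m/s and contact force between lid and the fingers below 0.05 N), for 0.2 s.
2. with the lid still off, every dish lies flat inside the box and the gate hangs on both pins, let go (x of dish_1 in the frame of drying_box between -0.04 and 0.04 m and y of dish_1 in the frame of drying_box between -0.085 and 0.085 m and z of dish_1 in the frame of drying_box between 0.002 and 0.046 m and angle between each of dish_1, dish_2, dish_3, dish_4, dish_5's own z axis and vertical below 0.12 rad and x of dish_2 in the frame of drying_box between -0.04 and 0.04 m and y of dish_2 in the frame of drying_box between -0.085 and 0.085 m and z of dish_2 in the frame of drying_box between 0.002 and 0.046 m and x of dish_3 in the frame of drying_box between -0.04 and 0.04 m and y of dish_3 in the frame of drying_box between -0.085 and 0.085 m and z of dish_3 in the frame of drying_box between 0.002 and 0.046 m and x of dish_4 in the frame of drying_box between -0.04 and 0.04 m and y of dish_4 in the frame of drying_box between -0.085 and 0.085 m and z of dish_4 in the frame of drying_box between 0.002 and 0.046 m and x of dish_5 in the frame of drying_box between -0.04 and 0.04 m and y of dish_5 in the frame of drying_box between -0.085 and 0.085 m and z of dish_5 in the frame of drying_box between 0.002 and 0.046 m and x of gate_axis in the frame of drying_box between -0.084 and -0.072 m and y of gate_axis in the frame of drying_box between -0.01 and 0.01 m and z of gate_axis in the frame of drying_box between 0.044 and 0.052 m and angle between the y axis of gate and the y axis of drying_box, either way round below 0.06 rad and angle between gate's own z axis and vertical below 0.2 rad and contact force between gate and the fingers below 0.05 N and horizontal distance between lid and drying_box above 0.13 m), for 0.2 s.
At the end, for the whole second after the job is handed in: Every dish present lies flat (0.12 rad) inside the box; the gate hangs on both pins (slot tops within 4 mm in height, 6 mm front to back, 10 mm sideways of the pin tops, upright to 0.2 rad); the lid is home (within 10 mm, 0.10 rad, level, down to 4 mm); all released and at rest (x of dish_1 in the frame of drying_box between -0.04 and 0.04 m and y of dish_1 in the frame of drying_box between -0.085 and 0.085 m and z of dish_1 in the frame of drying_box between 0.002 and 0.046 m and angle between each of dish_1, dish_2, dish_3, dish_4, dish_5's own z axis and vertical below 0.12 rad and x of dish_2 in the frame of drying_box between -0.04 and 0.04 m and y of dish_2 in the frame of drying_box between -0.085 and 0.085 m and z of dish_2 in the frame of drying_box between 0.002 and 0.046 m and x of dish_3 in the frame of drying_box between -0.04 and 0.04 m and y of dish_3 in the frame of drying_box between -0.085 and 0.085 m and z of dish_3 in the frame of drying_box between 0.002 and 0.046 m and x of dish_4 in the frame of drying_box between -0.04 and 0.04 m and y of dish_4 in the frame of drying_box between -0.085 and 0.085 m and z of dish_4 in the frame of drying_box between 0.002 and 0.046 m and x of dish_5 in the frame of drying_box between -0.04 and 0.04 m and y of dish_5 in the frame of drying_box between -0.085 and 0.085 m and z of dish_5 in the frame of drying_box between 0.002 and 0.046 m and x of gate_axis in the frame of drying_box between -0.084 and -0.072 m and y of gate_axis in the frame of drying_box between -0.01 and 0.01 m and z of gate_axis in the frame of drying_box between 0.044 and 0.052 m and angle between the y axis of gate and the y axis of drying_box, either way round below 0.06 rad and angle between gate's own z axis and vertical below 0.2 rad and contact force between gate and the fingers below 0.05 N and x of lid in the frame of drying_box between -0.01 and 0.01 m and y of lid in the frame of drying_box between -0.011 and 0.011 m and z of lid in the frame of drying_box between 0.054 and 0.062 m and angle between the x axis of lid and the x axis of drying_box, either way round below 0.1 rad and angle between lid's own z axis and vertical below 0.04 rad and linear speed of each of lid, gate, dish_1, dish_2, dish_3, dish_4, dish_5 below 0.02 m/s); the robot touches nothing.
It fails at once if the brown glass bottle is moved by more than 3 cm or knocked over (distance of amber_bottle from where it was at the start of the episode above 0.03 m or angle between amber_bottle's own z axis and vertical above 0.5 rad).
It fails at once if the timer is moved by more than 3 cm or knocked over (distance of bench_timer from where it was at the start of the episode above 0.03 m or angle between bench_timer's own z axis and vertical above 0.5 rad).
It fails at once if the roll of tape is moved by more than 3 cm or knocked over (distance of tape_roll from where it was at the start of the episode above 0.03 m or angle between tape_roll's own z axis and vertical above 0.5 rad).
It fails at once if the lid is dropped or flung (over 1.5 m/s) (linear speed of lid above 1.5 m/s).
It fails at once if the gate is dropped or flung (over 1.5 m/s) (linear speed of gate above 1.5 m/s).
Of dish_1, dish_2, dish_3, dish_4, dish_5 only 3 to 5 are there at a start; the rules pass over those that are not, and their reading is None.
At some moment in a run one of dish_1, dish_2, dish_3, dish_4, dish_5 may be knocked a few centimetres aside while the robot is not near it.
It also fails if it takes over 210 s, if anything falls off the work surface, if the arm or the gripper's body presses on something with over 40 N, if the wrist force passes 120 N, or if a joint passes its speed limit or range.

ROBOT

A 6-joint arm with a two-finger parallel gripper is mounted at the origin on the work surface; the furniture and walls round the work are solid. World frame = base frame: x ahead of the robot, y to its left, z up, the work surface at z = 0. Lengths are in m, angles in rad, forces in N, time in s.
With the tool pointing down it reaches from about 0.3 to 0.775 m from the base axis. Payload 14.6 kg.
Tool frame: the origin (TCP) lies on the centre line of the jaws, within the pads' length; the fingertips stand manip.nose_length ahead of it and the grasp point (between the pads) lies 6 mm ahead of it (manip.nose_length is the distance from the TCP to the fingertips, in m); z points along the fingers, y is the line along which they close (so a half turn about z gives the same grasp; the last joint's range is limited). The gripper opens to 94 mm and grips with 3 to 60 N. Pads are 16 mm wide; open, the fingers measure 119 mm over their backs; the gripper's body (75 mm by 177 mm) begins 78 mm behind the grasp point.
Start: joints at [1.046, 0.3, 1.521, -0, 1.321, -0.067], TCP at [0.243, 0.493, 0.23] pointing down, gripper open.
Joint ranges: [-3.03, 3.03], [-0.79, 2.21], [0.23, 2.52], [-1.04, 4.18], [0, 3.07], [-2.55, 2.55]. Speed limits (rad/s): [2.22, 2.22, 2.57, 3.14, 3.14, 3.14].

INTERFACE

Orientations are given as a unit quaternion [w, x, y, z].
In Python, from workcell import manip gives the robot as it stands. The module is installed in compiled form; this text tells all that it offers.
- The arm moves only by the tool drive_tool, never from a script. Its argument "steps" is a list of rows, each an object with "travel": the shift along the tool's x, y, z in mm, a list of three; "yaw": the turn about the tool's z in degrees. A call has 1 to 20 rows; each row is the pose to reach, as a shift and turn from the pose commanded when the call began, along the tool's axes at that moment; what a row does not reach only later rows make up. A row lasts 1/8 s, in which the tool goes at most 62.5 mm and 10.7 degrees, less where a joint would pass 70% of its speed; a pose out of reach is approached as far as the arm can. A call with a gripper value outside its range is refused whole. "grip" is the gripper's target within -1 to 1 (fully open at 1, half-way at 0, shut at -1), set as the call begins (left out, the last holds). The fingers move at their own pace and stop on an object; the grip force is fixed at half the most. Time passes only in rows, so rows that repeat a pose let the fingers close. It gives the time, the measured TCP pose, the force, the opening and the grip force at its end, in the units of the state.
- manip.sense(): the state, without advancing time (a new reading comes with each control period).
- manip.grab_frame(name): name is "side" or "top" or "wrist"; returns the picture (480x640x3 uint8, red, green, blue); there is no depth.
- manip.camera_params(name): a dict with "fx", "fy", "cx", "cy" (pixels), "extrinsics" (4x4, takes a point from camera to world coordinates); the wrist camera has in their place "T_tool_cam" (4x4, takes a point from camera to tool coordinates, whose origin is the TCP and whose axes are the flange's). Camera axes: x right, y up, looking along -z (the intrinsics and any distortion apply to the point x, -y, -z); pixel columns grow to the right and rows downward; lengths in m; the calibration is good to about 2 mm. The wrist camera is an equidistant fisheye: a pixel r from the principal point sees the ray r / f radians off the axis. A picture is of the moment at which its call begins: read the wrist's pose just before it. camera_params takes no time and is no camera call.
- manip.finish_job(): hands the job in; it is judged then, once.
Trained networks look in the newest picture that a camera, given by its name, has taken for a name from the list of things; names that differ only in an ending like _2 or _b are one class to them, and where a whole thing is asked for, a point or a joint stands for the part that bears it (a point fixed in the world has none). Each returns a list of dicts, best first, with "confidence" (0 to 1); they miss things now and then, are a little off and sometimes report something else, mostly with a low value. They report only what shows in the picture. A call takes as long as a camera call. They do not tell look-alikes from the thing itself.
- manip.masks_of(name, camera): "region" (480x640 bool, what is visible of it) and "extent" ([left, top, right, bottom] in pixels, round what is visible of it).
- manip.place_of(name, camera): "xy" ([column, row] in pixels: a listed point, or the origin of a listed thing).
The state is a dict: "time": time; "joint_positions": joint angles; "dq": joint speeds; "tau": joint torques, N m; "eef_pos": TCP position; "orientation": TCP orientation; "contact_force": force on the tool from outside, world axes, zero at the start; "wrist_torque": the same for the moment, N m; "grip_width": finger opening in m; "grasp_force": force on a finger pad.
Only numpy, scipy, OpenCV 4.12 (cv2) and the standard library are available. Lean on these libraries where they do the work, as an engineer would, in place of code of your own. Each camera call takes 0.05 s, during which the arm holds its last target. There are 200 camera calls.

## Working session

There is one attempt and no reset: what is moved stays moved. The work goes in short steps, Python scripts to look and compute and a tool call to move; the robot and the scene stay as the last step left them, time stands still between calls to the robot, and variables do not carry over. Pictures are saved under pics/ and viewed, at most 14 in all, crops included, and the job is handed in when it is done.

Besides the shell and the picture viewer there is one more tool, called after ">>>" as name(argument=value, ...) on one line, values as JSON. drive_tool: Moves the arm, as the interface text tells. Its arguments: {"type":"object","properties":{"steps":{"type":"array"},"grip":{"type":"number"}},"required":["steps"]}

```bash
mkdir -p pics; ls; cat > h.py <<'E'
import numpy as np, cv2
from workcell import manip
from scipy.spatial.transform import Rotation as R
def ray(cam,uv,st=None):
    p=manip.camera_params(cam)
    u,v=uv
    x=(u-p['cx'])/p['fx']; y=(v-p['cy'])/p['fy']
    if cam=='wrist':
        r=np.hypot(x,y); s=np.sin(r)/r if r>1e-9 else 1
        d=np.array([x*s,-y*s,-np.cos(r)])
        q=st['orientation']; T=np.eye(4); T[:3,:3]=R.from_quat([q[1],q[2],q[3],q[0]]).as_matrix(); T[:3,3]=st['eef_pos']
        E=T@np.array(p['T_tool_cam'])
    else:
        if 'dist' in p: x,y=cv2.undistortPoints(np.array([[[u,v]]],float),np.array([[p['fx'],0,p['cx']],[0,p['fy'],p['cy']],[0,0,1]]),np.array(p['dist']))[0,0]
        d=np.array([x,-y,-1.]); E=np.array(p['extrinsics'])
    return E[:3,3],E[:3,:3]@d
def at_z(cam,uv,z,st=None):
    o,d=ray(cam,uv,st); return o+d*(z-o[2])/d[2]
def proj(cam,P):
    p=manip.camera_params(cam);E=np.array(p['extrinsics']);c=np.linalg.inv(E)@np.r_[P,1]
    return np.array([p['cx']+p['fx']*c[0]/-c[2],p['cy']-p['fy']*c[1]/-c[2]])
def save(im,name): cv2.imwrite('pics/'+name+'.png',im[...,::-1])
E
python3 - <<'E'
from h import *
np.set_printoptions(precision=4,suppress=True)
print(manip.nose_length, manip.sense())
for c in ['top','side','wrist']:
    print(c,manip.camera_params(c)); save(manip.grab_frame(c),c+'0')
Z={'lid_knob':.094,'gate_tab':.066,'dish_3':.0,'gate_stand':0,'drying_box':0,'mat':0,'amber_bottle':0,'bench_timer':0,'tape_roll':0,'lid':.058,'gate_axis':.044,'gate':.008,'pin_axis':.048}
for n,z in Z.items():
    for c in ['top','side']:
        for r in manip.place_of(n,c):
            if r['confidence']>.25: print(n,c,np.round(r['xy'],1),round(r['confidence'],2),at_z(c,r['xy'],z))
E
```

```text
pics
0.025 {'time': 0.0, 'joint_positions': array([ 1.0464,  0.3005,  1.5216, -0.    ,  1.3207, -0.0666]), 'dq': array([-0.0016, -0.0005, -0.0002, -0.0002,  0.0001,  0.0008]), 'tau': array([ -0.0014, -53.1809, -35.2743,   0.0707,   0.0244,  -0.    ]), 'eef_pos': array([0.243 , 0.4931, 0.2299]), 'orientation': array([-0.0002,  0.2269,  0.9739, -0.0006]), 'contact_force': array([-0.7603, -0.3961, -0.0311]), 'wrist_torque': array([ 0.0107,  0.0275, -0.0469]), 'grasp_force': 0.0, 'grip_width': 0.09381778574260981}
top {'fx': 598.657108843442, 'fy': 598.657108843442, 'cx': 328.36347060687166, 'cy': 235.34321229680896, 'extrinsics': array([[ 0.0161,  0.9825, -0.1854,  0.1983],
       [-0.9999,  0.0156, -0.0039,  0.0264],
       [-0.0009,  0.1854,  0.9827,  1.4206],
       [ 0.    ,  0.    ,  0.    ,  1.    ]])}
side {'fx': 507.77369063288825, 'fy': 507.77369063288825, 'cx': 325.3902890638837, 'cy': 243.7749036674981, 'extrinsics': array([[ 0.0652, -0.879 ,  0.4723,  1.0333],
       [ 0.9978,  0.0516, -0.0417, -0.0287],
       [ 0.0122,  0.4739,  0.8805,  1.1696],
       [ 0.    ,  0.    , 
[... 1713 characters left out ...]
0.2195  0.    ]
bench_timer side [205.3 208.5] 0.87 [ 0.2786 -0.291   0.    ]
bench_timer side [381.1 263. ] 0.69 [0.4703 0.1658 0.    ]
tape_roll top [224.4 310.8] 0.57 [0.2813 0.2743 0.    ]
tape_roll side [410.5 197.9] 0.95 [0.2764 0.2702 0.    ]
lid top [441.1 166.7] 0.82 [ 0.6249 -0.2324  0.058 ]
lid side [220.4 319.8] 0.58 [ 0.6207 -0.2296  0.058 ]
gate_axis top [433.4 263.5] 0.83 [ 0.3954 -0.2128  0.044 ]
gate_axis side [228.8 232.3] 0.59 [ 0.3821 -0.2184  0.044 ]
gate top [429.8 268.9] 0.57 [ 0.3875 -0.2103  0.008 ]
gate side [231.9 237.9] 0.82 [ 0.3786 -0.216   0.008 ]
pin_axis top [441.3 199.6] 0.94 [ 0.5473 -0.2332  0.048 ]
pin_axis top [436.  262.4] 0.32 [ 0.3975 -0.2182  0.048 ]
```

View pics/top0.png

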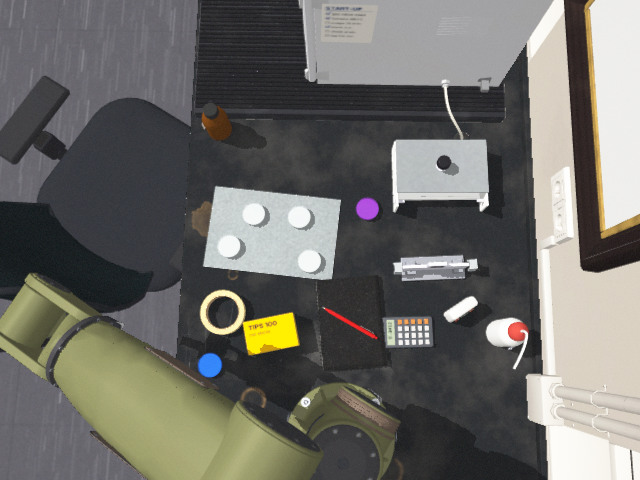

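View pics/side0.png

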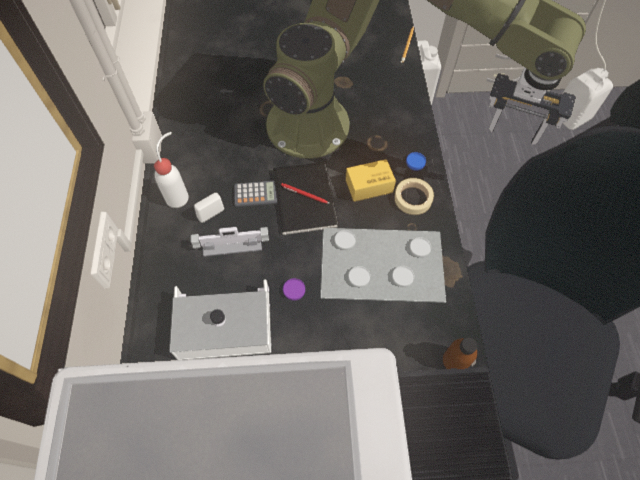

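The top view shows four white dishes on the mat at about (229,246), (254,214), (299,217) and (310,261). The purple (367,209) and blue (210,365) look-alikes are off the mat. The box with its lid is at (441,170), the gate at (435,265), and the timer at (461,308). The bench between the bottle and the box, x≈0.65 and y≈0.07, is free for the lid. The side view agrees.

```bash
python3 - <<'E'
from h import *
np.set_printoptions(precision=4,suppress=True)
for n,c,z in [('lid','top',.07),('gate','top',.044),('mat','top',.002),('gate','side',.044),('lid','side',.07)]:
    manip.grab_frame(c)
    for m in manip.masks_of(n,c)[:1]:
        k=np.argwhere(m['region'])[:,::-1].astype(float)
        W=np.array([at_z(c,q,z)[:2] for q in k]).astype(np.float32)
        print(n,c,m['confidence'],cv2.minAreaRect(W), W.min(0),W.max(0))
# what's at ends: instrument base edge, at z=0 rows
for uv in [(300,122),(400,118),(215,187),(340,200)]: print(uv,at_z('top',uv,0)[:2])
for uv in [(310,85),(500,88)]: print(uv,[at_z('top',uv,z)[:2] for z in (.1,.3,.5)])
for uv in [(62,368),(390,350)]: print(uv,[at_z('side',uv,z)[:2] for z in (.1,.3,.5)])
E
```

```text
Traceback (most recent call last):
  File "h.py", line 18, in at_z
    o,d=ray(cam,uv,st); return o+d*(z-o[2])/d[2]
        ~~~^^^^^^^^^^^
  File "h.py", line 5, in ray
    p=manip.camera_params(cam)
ValueError: time passes only in moves, steps and waits
```

>>> drive_tool(steps=[{"travel": [0, 0, -50], "yaw": 10}, {"travel": [0, 0, -100], "yaw": 20}, {"travel": [0, 0, -120], "yaw": 30}, {"travel": [0, 0, -120], "yaw": 40}, {"travel": [0, 0, -120], "yaw": 50}, {"travel": [0, 0, -120], "yaw": 60}, {"travel": [0, 0, -120], "yaw": 63.8}, {"travel": [0, 0, -120], "yaw": 63.8}], grip=1)

```text
time: 2.55
eef_pos: [0.2431, 0.4934, 0.3504]
orientation: [0.0, 0.707, 0.707, -0.0]
contact_force: [-1.1, 0.3, -0.2]
grip_width: 0.0942
grasp_force: 0.0
```

```bash
python3 - <<'E'
s=open('h.py').read()
s=s.replace("def ray(","CP={c:manip.camera_params(c) for c in('top','side','wrist')}\ndef ray(",1).replace("p=manip.camera_params(cam)","p=CP[cam]")
open('h.py','w').write(s)
E
cat > m.py <<'E'
from h import *
np.set_printoptions(precision=4,suppress=True)
for n,c,z in [('lid','top',.07),('gate','top',.044),('mat','top',.002),('gate','side',.044),('lid','side',.07)]:
    manip.grab_frame(c)
    for m in manip.masks_of(n,c)[:1]:
        k=np.argwhere(m['region'])[:,::-1].astype(float)
        W=np.array([at_z(c,q,z)[:2] for q in k]).astype(np.float32)
        print(n,c,m['confidence'],cv2.minAreaRect(W), W.min(0),W.max(0))
for uv in [(300,122),(400,118),(215,187),(340,200)]: print(uv,at_z('top',uv,0)[:2])
for uv in [(310,85),(500,88)]: print(uv,[at_z('top',uv,z)[:2] for z in (.1,.3,.5)])
for uv in [(62,368),(390,350)]: print(uv,[at_z('side',uv,z)[:2] for z in (.1,.3,.5)])
E
python3 m.py
```

```text
lid top 0.82 ((0.6222395300865173, -0.23081493377685547), (0.1293616145849228, 0.21618977189064026), 0.9021928310394287) [ 0.5583 -0.3392] [ 0.6886 -0.1221]
gate top 0.98 ((0.3875908851623535, -0.21738201379776), (0.025704530999064445, 0.1935368776321411), 3.22298526763916) [ 0.3695 -0.3138] [ 0.4052 -0.1213]
mat top 0.66 ((0.47087568044662476, 0.16720208525657654), (0.3100047707557678, 0.20069368183612823), 84.38077545166016) [0.36   0.0049] [0.5799 0.329 ]
gate side 0.63 ((0.390906423330307, -0.2169325053691864), (0.04819255322217941, 0.19205841422080994), 3.490217924118042) [ 0.3667 -0.3133] [ 0.4199 -0.1215]
lid side 0.61 ((0.6260522603988647, -0.230138897895813), (0.13134673237800598, 0.2156086564064026), 0.30229517817497253) [ 0.5603 -0.3382] [ 0.6922 -0.1222]
(300, 122) [0.754  0.1077]
(400, 118) [ 0.7685 -0.1428]
(215, 187) [0.5825 0.312 ]
(340, 200) [0.5546 0.005 ]
(310, 85) [array([0.8073, 0.0807]), array([0.715 , 0.0725]), array([0.6228, 0.0642])]
(500, 88) [array([ 0.8067, -0.3666]), array([ 0.7146, -0.3071]), array([ 0.6225, -0.2476])]
(62, 368) [array([ 0.7229, -0.5498]), array([ 0.7809, -0.4523]), array([ 0.839 , -0.3549])]
(390, 350) [array([0.727 , 0.1439]), array([0.7843, 0.1116]), array([0.8416, 0.0793])]
```

>>> drive_tool(steps=[{"travel": [-55, 20, 0]}, {"travel": [-110, 40, 0]}, {"travel": [-165, 60, 0]}, {"travel": [-220, 80, 0]}, {"travel": [-275, 100, 0]}, {"travel": [-330, 120, 0]}, {"travel": [-385, 140, 0]}, {"travel": [-440, 160, 0]}, {"travel": [-495, 180, 0]}, {"travel": [-550, 200, 0]}, {"travel": [-605, 220, 0]}, {"travel": [-660, 240, 20]}, {"travel": [-714, 270, 50]}, {"travel": [-714, 270, 50]}, {"travel": [-714, 270, 50]}, {"travel": [-714, 270, 50]}, {"travel": [-714, 270, 50]}, {"travel": [-714, 270, 50]}])

```text
invalid input
```

```bash
cat > w.py <<'E'
from h import *
import sys
np.set_printoptions(precision=4,suppress=True)
# usage: w.py pic name:z ...
st=manip.sense(); im=manip.grab_frame('wrist'); save(im,sys.argv[1])
print(st['eef_pos'],st['grip_width'])
for a in sys.argv[2:]:
    n,z=a.split(':')
    for r in manip.place_of(n,'wrist'):
        if r['confidence']>.3: print(n,np.round(r['xy'],1),round(r['confidence'],2),at_z('wrist',r['xy'],float(z),st))
E
python3 w.py w1 lid_knob:.094 gate_tab:.066 lid:.058 gate_axis:.044 pin_axis:.048 gate:.008 drying_box:0
```

```text
[0.2431 0.4934 0.3505] 0.09378812330816877
lid_knob [451.3 390.6] 0.75 [0.4333 0.237  0.094 ]
lid [448.9 387.2] 0.54 [0.4446 0.2157 0.058 ]
gate_axis [404.8 429.5] 0.71 [0.3881 0.1184 0.044 ]
gate [341.1 342.2] 0.66 [0.2774 0.2761 0.008 ]
```

View pics/w1.png

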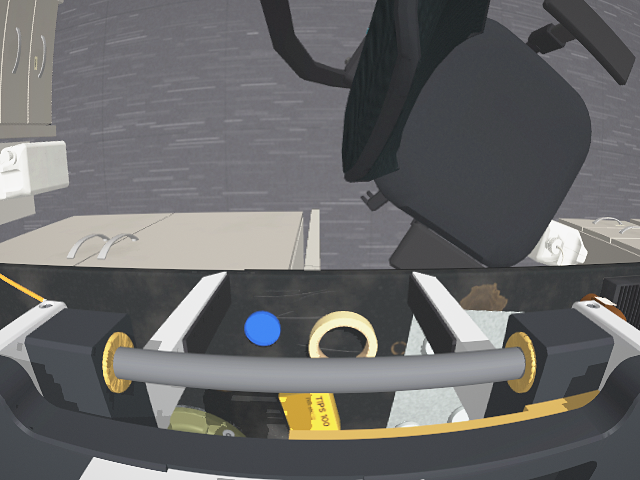

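The first move was refused because its rows carried no yaw. The wrist view shows the fingers at about (200,330) and (440,330). The camera sees the +Y side of the tool best.

>>> drive_tool(steps=[{"travel": [-55, 20, 0], "yaw": 0}, {"travel": [-110, 40, 0], "yaw": 0}, {"travel": [-165, 60, 0], "yaw": 0}, {"travel": [-220, 80, 0], "yaw": 0}, {"travel": [-275, 100, 0], "yaw": 0}, {"travel": [-330, 120, 0], "yaw": 0}, {"travel": [-385, 140, 0], "yaw": 0}, {"travel": [-440, 160, 0], "yaw": 0}, {"travel": [-495, 180, 0], "yaw": 0}, {"travel": [-550, 200, 0], "yaw": 0}, {"travel": [-605, 220, 0], "yaw": 0}, {"travel": [-660, 240, 20], "yaw": 0}, {"travel": [-754, 270, 50], "yaw": 0}, {"travel": [-754, 270, 50], "yaw": 0}, {"travel": [-754, 270, 50], "yaw": 0}, {"travel": [-754, 270, 50], "yaw": 0}, {"travel": [-754, 270, 50], "yaw": 0}, {"travel": [-754, 270, 50], "yaw": 0}])

```text
time: 5.7
eef_pos: [0.5128, -0.2601, 0.3011]
orientation: [0.001, 0.707, 0.707, 0.0]
contact_force: [-0.3, -0.2, 0.7]
grip_width: 0.0942
grasp_force: 0.0
```

```bash
python3 w.py w2 lid_knob:.094 gate_tab:.066 lid:.058 gate_axis:.044 pin_axis:.048 gate:.008 drying_box:0 dish_1:0
```

```text
[ 0.5128 -0.2601  0.3011] 0.09415676179464748
lid_knob [432.8 194.9] 0.82 [ 0.6281 -0.2342  0.094 ]
gate_tab [206.3 178.3] 0.8 [ 0.3913 -0.2201  0.066 ]
lid [423.1 189.5] 0.97 [ 0.6279 -0.233   0.058 ]
gate_axis [215.4 171.8] 0.94 [ 0.3956 -0.2148  0.044 ]
gate_axis [205.6 178.6] 0.71 [ 0.3836 -0.2222  0.044 ]
gate_axis [422.1 187.3] 0.33 [ 0.6307 -0.232   0.044 ]
pin_axis [351.  181.6] 0.85 [ 0.5483 -0.2269  0.048 ]
gate [218.8 171.8] 0.65 [ 0.3898 -0.2172  0.008 ]
dish_1 [337.9  42.9] 0.88 [ 0.5357 -0.0576  0.    ]
```

View pics/w2.png

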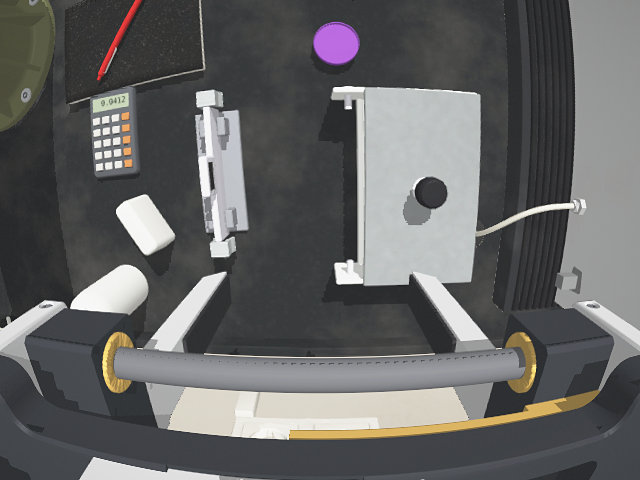

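The picture shows the knob at (431,192), pins at (350,100) and (350,268), gate from (209,98) to (223,246) and the purple look-alike at (337,43). The knob is near (0.623,-0.233), so I go down onto it.

>>> drive_tool(steps=[{"travel": [14, 55, 0], "yaw": 0}, {"travel": [27, 110, 30], "yaw": 0}, {"travel": [27, 110, 80], "yaw": 0}, {"travel": [27, 110, 120], "yaw": 0}, {"travel": [27, 110, 160], "yaw": 0}, {"travel": [27, 110, 185], "yaw": 0}, {"travel": [27, 110, 198], "yaw": 0}, {"travel": [27, 110, 198], "yaw": 0}, {"travel": [27, 110, 198], "yaw": 0}])

```text
time: 7.28
eef_pos: [0.6232, -0.2341, 0.1038]
orientation: [0.001, 0.707, 0.707, 0.0]
contact_force: [0.4, -0.0, -0.1]
grip_width: 0.0941
grasp_force: 0.0
```

>>> drive_tool(steps=[{"travel": [0, 0, 0], "yaw": 0}, {"travel": [0, 0, 0], "yaw": 0}, {"travel": [0, 0, 0], "yaw": 0}, {"travel": [0, 0, 0], "yaw": 0}, {"travel": [0, 0, 0], "yaw": 0}, {"travel": [0, 0, 0], "yaw": 0}, {"travel": [0, 0, 0], "yaw": 0}, {"travel": [0, 0, 0], "yaw": 0}], grip=-1)

```text
time: 8.28
eef_pos: [0.6228, -0.2338, 0.1024]
orientation: [0.0, 0.707, 0.707, 0.0]
contact_force: [1.4, -0.6, -0.7]
grip_width: 0.031
grasp_force: 30.0
```

>>> drive_tool(steps=[{"travel": [0, 0, -15], "yaw": 0}, {"travel": [0, 0, -40], "yaw": 0}, {"travel": [0, 0, -70], "yaw": 0}, {"travel": [40, 4, -80], "yaw": 0}, {"travel": [85, 8, -80], "yaw": 0}, {"travel": [130, 12, -80], "yaw": 0}, {"travel": [175, 16, -80], "yaw": 0}, {"travel": [220, 20, -80], "yaw": 0}, {"travel": [260, 22, -70], "yaw": 0}, {"travel": [285, 22, -40], "yaw": 0}, {"travel": [294, 22, -5], "yaw": 0}, {"travel": [294, 22, 20], "yaw": 0}, {"travel": [294, 22, 40], "yaw": 0}, {"travel": [294, 22, 50], "yaw": 0}, {"travel": [294, 22, 55], "yaw": 0}, {"travel": [294, 22, 57], "yaw": 0}, {"travel": [294, 22, 58], "yaw": 0}, {"travel": [294, 22, 58], "yaw": 0}, {"travel": [294, 22, 58], "yaw": 0}])

```text
time: 10.65
eef_pos: [0.645, 0.0602, 0.0447]
orientation: [0.0, 0.707, 0.707, 0.0]
contact_force: [-0.6, 0.7, -3.0]
grip_width: 0.0312
grasp_force: 30.0
```

>>> drive_tool(steps=[{"travel": [0, 0, 0.7], "yaw": 0}, {"travel": [0, 0, 1], "yaw": 0}, {"travel": [0, 0, 1], "yaw": 0}])

```text
time: 11.02
eef_pos: [0.645, 0.0602, 0.0444]
orientation: [0.0, 0.707, 0.707, 0.0]
contact_force: [-4.7, -0.1, 5.9]
grip_width: 0.0309
grasp_force: 30.0
```

>>> drive_tool(steps=[{"travel": [0, 0, 0], "yaw": 0}, {"travel": [0, 0, 0], "yaw": 0}, {"travel": [0, 0, 0], "yaw": 0}, {"travel": [0, 0, 0], "yaw": 0}, {"travel": [0, 0, -20], "yaw": 0}, {"travel": [0, 0, -60], "yaw": 0}, {"travel": [0, 0, -110], "yaw": 0}, {"travel": [0, -60, -150], "yaw": 0}, {"travel": [20, -115, -200], "yaw": 0}, {"travel": [20, -170, -250], "yaw": 0}, {"travel": [20, -170, -250], "yaw": 0}, {"travel": [20, -170, -250], "yaw": 0}], grip=1)

```text
time: 12.52
eef_pos: [0.4744, 0.0805, 0.2969]
orientation: [0.002, 0.707, 0.707, 0.002]
contact_force: [1.1, 0.5, 0.2]
grip_width: 0.0938
grasp_force: 0.0
```

```bash
cat > d.py <<'E'
from h import *
np.set_printoptions(precision=4,suppress=True)
s=manip.sense(); print(s['eef_pos'],s['time'])
for c in ['top','side','wrist']:
    s=manip.sense(); im=manip.grab_frame(c)
    for n,z,zc in [('dish_1',.002,.009),('lid',0,0)]:
        for r in manip.place_of(n,c):
            if r['confidence']>.4: print(n,c,np.round(r['xy']),round(r['confidence'],2),at_z(c,r['xy'],z,s)[:2], end='\n')
    for r in manip.masks_of('dish_1',c):
        if r['confidence']>.4:
            k=np.argwhere(r['region'])[:,::-1]; ct=k.mean(0)
            print('   mask',c,np.round(ct),round(r['confidence'],2),at_z(c,ct,.010,s)[:2],im[int(ct[1]),int(ct[0])])
E
python3 d.py
```

```text
[0.4744 0.0805 0.2969] 12.525
dish_1 top [253. 215.] 0.93 [0.5128 0.2157]
dish_1 top [209. 368.] 0.78 [0.1497 0.3024]
dish_1 top [228. 249.] 0.73 [0.4285 0.2717]
dish_1 top [367. 212.] 0.63 [ 0.5254 -0.0614]
lid top [319. 164.] 0.79 [0.6458 0.059 ]
   mask top [210. 365.] 0.9 [0.157  0.3004] [ 52 134 250]
   mask top [367. 208.] 0.85 [ 0.532  -0.0605] [179  82 224]
   mask top [229. 246.] 0.65 [0.4355 0.2693] [247 249 249]
dish_1 side [345. 241.] 0.85 [0.4006 0.078 ]
dish_1 side [420. 250.] 0.85 [0.4404 0.2707]
dish_1 side [416. 162.] 0.81 [0.1584 0.3039]
dish_1 side [293. 292.] 0.68 [ 0.5371 -0.0636]
dish_1 side [405. 276.] 0.67 [0.5115 0.2206]
dish_1 side [358. 278.] 0.54 [0.5106 0.1027]
lid side [346. 330.] 0.61 [0.6422 0.0605]
   mask side [294. 288.] 0.93 [ 0.5312 -0.0593] [153  93 175]
   mask side [359. 276.] 0.92 [0.5084 0.1046] [212 212 208]
   mask side [420. 247.] 0.73 [0.4342 0.2702] [212 210 207]
   mask side [345. 239.] 0.68 [0.4015 0.0771] [211 211 208]
   mask side [416. 160.] 0.66 [0.1567 0.3013] [ 76 117 197]
   mask side [403. 276.] 0.59 [0.5153 0.2149] [211 210 207]
dish_1 wrist [348. 185.] 0.97 [0.51   0.1055]
dish_1 wrist [261. 208.] 0.83 [0.4038 0.0782]
dish_1 wrist [351.  93.] 0.78 [0.5122 0.2172]
dish_1 wrist [85. 52.] 0.65 [0.1541 0.3029]
dish_1 wrist [284.  52.] 0.59 [0.4331 0.2679]
dish_1 wrist [364. 311.] 0.57 [ 0.5346 -0.0601]
lid wrist [452. 220.] 0.66 [0.6453 0.0638]
   mask wrist [349. 188.] 0.94 [0.5097 0.1032] [226 231 229]
   mask wrist [259. 211.] 0.84 [0.4025 0.0754] [226 230 229]
   mask wrist [85. 53.] 0.84 [0.1584 0.2999] [ 54 108 218]
   mask wrist [363. 314.] 0.75 [ 0.5329 -0.0602] [153  80 193]
   mask wrist [285.  49.] 0.74 [0.4353 0.2699] [228 233 231]
   mask wrist [354.  95.] 0.7 [0.515  0.2137] [231 234 233]
```

>>> drive_tool(steps=[{"travel": [24, 35, 50], "yaw": 0}, {"travel": [24, 35, 110], "yaw": 0}, {"travel": [24, 35, 170], "yaw": 0}, {"travel": [24, 35, 220], "yaw": 0}, {"travel": [24, 35, 250], "yaw": 0}, {"travel": [24, 35, 250], "yaw": 0}, {"travel": [24, 35, 250], "yaw": 0}, {"travel": [24, 35, 250], "yaw": 0}])

```text
time: 14.12
eef_pos: [0.5107, 0.1043, 0.045]
orientation: [0.001, 0.707, 0.707, 0.001]
contact_force: [-0.4, 0.1, -0.1]
grip_width: 0.094
grasp_force: 0.0
```

>>> drive_tool(steps=[{"travel": [0, 0, 10], "yaw": 0}, {"travel": [0, 0, 15], "yaw": 0}, {"travel": [0, 0, 15], "yaw": 0}, {"travel": [0, 0, 15], "yaw": 0}])

```text
time: 14.62
eef_pos: [0.51, 0.1042, 0.0285]
orientation: [0.0, 0.707, 0.707, 0.0]
contact_force: [-0.1, -0.1, -0.2]
grip_width: 0.0939
grasp_force: 0.0
```

>>> drive_tool(steps=[{"travel": [0, 0, 0], "yaw": 0}, {"travel": [0, 0, 0], "yaw": 0}, {"travel": [0, 0, 0], "yaw": 0}, {"travel": [0, 0, 0], "yaw": 0}, {"travel": [0, 0, 0], "yaw": 0}, {"travel": [0, 0, 0], "yaw": 0}], grip=-0.3)

```text
time: 15.38
eef_pos: [0.5099, 0.1042, 0.0285]
orientation: [0.0, 0.707, 0.707, 0.0]
contact_force: [0.6, 1.1, 0.5]
grip_width: 0.0505
grasp_force: 30.0
```

>>> drive_tool(steps=[{"travel": [0, 0, -15], "yaw": 0}, {"travel": [0, 0, -50], "yaw": 0}, {"travel": [-20, 6, -95], "yaw": 0}, {"travel": [-70, 20, -110], "yaw": 0}, {"travel": [-125, 35, -110], "yaw": 0}, {"travel": [-180, 50, -110], "yaw": 0}, {"travel": [-235, 66, -110], "yaw": 0}, {"travel": [-290, 82, -110], "yaw": 0}, {"travel": [-345, 97, -110], "yaw": 0}, {"travel": [-390, 109, -110], "yaw": 0}, {"travel": [-401, 112.5, -95], "yaw": 0}, {"travel": [-401, 112.5, -60], "yaw": 0}, {"travel": [-401, 112.5, -30], "yaw": 0}, {"travel": [-401, 112.5, -12], "yaw": 0}, {"travel": [-401, 112.5, -6], "yaw": 0}, {"travel": [-401, 112.5, -4.5], "yaw": 0}, {"travel": [-401, 112.5, -4.5], "yaw": 0}, {"travel": [-401, 112.5, -4.5], "yaw": 0}])

```text
time: 17.62
eef_pos: [0.6225, -0.297, 0.0338]
orientation: [0.001, 0.707, 0.707, 0.0]
contact_force: [-0.4, -0.6, 0.3]
grip_width: 0.0508
grasp_force: 30.0
```

>>> drive_tool(steps=[{"travel": [0, 0, 0.6], "yaw": 0}, {"travel": [0, 0, 0.6], "yaw": 0}])

```text
time: 17.88
eef_pos: [0.6222, -0.2969, 0.0325]
orientation: [0.0, 0.707, 0.707, 0.0]
contact_force: [0.0, -0.5, 0.7]
grip_width: 0.0504
grasp_force: 30.0
```

>>> drive_tool(steps=[{"travel": [0, 0, 0], "yaw": 0}, {"travel": [0, 0, 0], "yaw": 0}, {"travel": [0, 0, 0], "yaw": 0}, {"travel": [0, 0, 0], "yaw": 0}, {"travel": [0, 0, -15], "yaw": 0}, {"travel": [0, 0, -50], "yaw": 0}, {"travel": [0, 0, -100], "yaw": 0}, {"travel": [40, -10, -120], "yaw": 0}, {"travel": [90, -45, -130], "yaw": 0}, {"travel": [145, -80, -140], "yaw": 0}, {"travel": [200, -115, -160], "yaw": 0}, {"travel": [255, -150, -190], "yaw": 0}, {"travel": [310, -185, -220], "yaw": 0}, {"travel": [350, -200, -240], "yaw": 0}, {"travel": [350, -200, -240], "yaw": 0}, {"travel": [350, -200, -240], "yaw": 0}], grip=0.4)

```text
time: 19.88
eef_pos: [0.4225, 0.0533, 0.273]
orientation: [0.001, 0.707, 0.707, 0.0]
contact_force: [0.6, -0.1, -0.2]
grip_width: 0.0656
grasp_force: 0.0
```

```bash
python3 d.py; cp pics/w2.png /dev/null; python3 -c "
from h import *
save(manip.grab_frame('wrist'),'w3')"
```

```text
[0.4225 0.0533 0.273 ] 19.875
dish_1 top [210. 364.] 0.95 [0.159  0.3015]
dish_1 top [466. 177.] 0.93 [ 0.6174 -0.3024]
dish_1 top [367. 212.] 0.91 [ 0.5254 -0.0609]
dish_1 top [217. 265.] 0.78 [0.3889 0.2959]
dish_1 top [252. 215.] 0.56 [0.514  0.2179]
lid top [318. 163.] 0.79 [0.6478 0.0608]
   mask top [254. 214.] 0.83 [0.5142 0.2133] [245 248 247]
   mask top [367. 209.] 0.8 [ 0.5319 -0.0605] [175  79 223]
   mask top [210. 365.] 0.79 [0.1572 0.3008] [ 54 133 250]
   mask top [465. 174.] 0.76 [ 0.6226 -0.2988] [246 249 249]
   mask top [218. 263.] 0.74 [0.3935 0.2934] [246 249 249]
dish_1 side [295. 293.] 0.91 [ 0.5412 -0.0582]
dish_1 side [403. 275.] 0.8 [0.5091 0.2168]
dish_1 side [427. 237.] 0.75 [0.4019 0.2945]
dish_1 side [415. 164.] 0.67 [0.1639 0.3004]
dish_1 side [347. 243.] 0.62 [0.4081 0.0831]
dish_1 side [196. 328.] 0.55 [ 0.6176 -0.2966]
lid side [346. 330.] 0.55 [0.6428 0.0612]
   mask side [344. 240.] 0.83 [0.4028 0.076 ] [210 210 207]
   mask side [427. 233.] 0.79 [0.3936 0.2953] [210 210 207]
   mask side [228. 237.] 0.7 [ 0.3753 -0.2255] [154 149 150]
   mask side [195. 328.] 0.64 [ 0.6196 -0.2983] [217 216 213]
   mask side [417. 160.] 0.61 [0.1574 0.3032] [ 78 119 198]
   mask side [403. 276.] 0.59 [0.5137 0.2144] [211 210 207]
   mask side [294. 289.] 0.56 [ 0.533  -0.0606] [154  92 175]
dish_1 wrist [294.   4.] 0.84 [0.3935 0.2961]
dish_1 wrist [108.  22.] 0.77 [0.1517 0.3043]
dish_1 wrist [299. 192.] 0.65 [0.3998 0.0727]
dish_1 wrist [408. 300.] 0.64 [ 0.535  -0.0632]
dish_1 wrist [396.  69.] 0.6 [0.5109 0.2176]
lid wrist [297. 400.] 0.7 [ 0.3913 -0.2231]
lid wrist [496. 205.] 0.69 [0.6443 0.0599]
   mask wrist [110.  23.] 0.9 [0.1588 0.2991] [ 53 110 221]
   mask wrist [302. 189.] 0.85 [0.4027 0.0764] [230 234 233]
   mask wrist [294.  11.] 0.83 [0.3942 0.2843] [232 235 234]
   mask wrist [423. 292.] 0.63 [ 0.5512 -0.0486] [158  82 200]
```

View pics/w3.png

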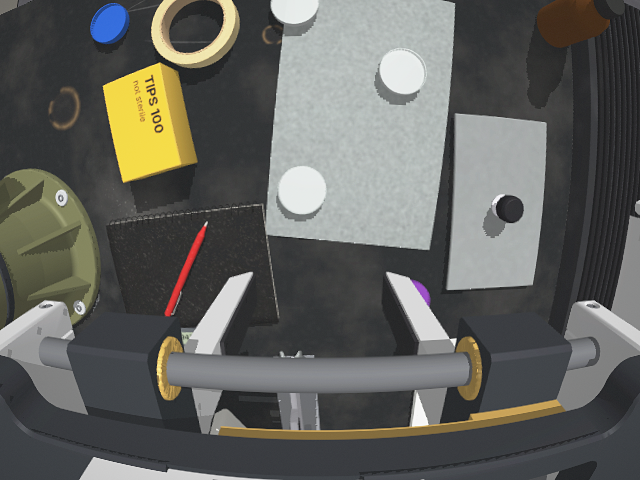

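D was knocked aside and now lies at (294,8) in the wrist view, about (0.394,0.295). Dish 1 is in the box. B at (302,190) is next; I turn the gripper 25° so it clears the notebook corner at (263,205).

>>> drive_tool(steps=[{"travel": [23, -20, 40], "yaw": 10}, {"travel": [23, -20, 95], "yaw": 20}, {"travel": [23, -20, 150], "yaw": 25}, {"travel": [23, -20, 195], "yaw": 25}, {"travel": [23, -20, 220], "yaw": 25}, {"travel": [23, -20, 236], "yaw": 25}, {"travel": [23, -20, 244], "yaw": 25}, {"travel": [23, -20, 244], "yaw": 25}, {"travel": [23, -20, 244], "yaw": 25}], grip=0.7)

```text
time: 21.65
eef_pos: [0.4027, 0.0763, 0.0289]
orientation: [0.0, 0.844, 0.537, 0.0]
contact_force: [0.6, 0.4, 0.5]
grip_width: 0.0796
grasp_force: 0.0
```

>>> drive_tool(steps=[{"travel": [0, 0, 0], "yaw": 0}, {"travel": [0, 0, 0], "yaw": 0}, {"travel": [0, 0, 0], "yaw": 0}, {"travel": [0, 0, 0], "yaw": 0}, {"travel": [0, 0, 0], "yaw": 0}, {"travel": [0, 0, 0], "yaw": 0}], grip=-0.3)

```text
time: 22.4
eef_pos: [0.4024, 0.0763, 0.0284]
orientation: [0.0, 0.844, 0.537, 0.0]
contact_force: [-1.5, 0.1, 3.5]
grip_width: 0.0506
grasp_force: 30.0
```

>>> drive_tool(steps=[{"travel": [0, 0, -15], "yaw": 0}, {"travel": [0, 0, -50], "yaw": -8}, {"travel": [0, 0, -90], "yaw": -16}, {"travel": [0, 0, -110], "yaw": -25}, {"travel": [0, 0, -110], "yaw": -25}])

```text
time: 23.02
eef_pos: [0.4029, 0.0763, 0.1392]
orientation: [0.001, 0.708, 0.707, 0.001]
contact_force: [0.1, 0.9, -1.1]
grip_width: 0.0506
grasp_force: 30.0
```

>>> drive_tool(steps=[{"travel": [-45, 30, 0], "yaw": 0}, {"travel": [-90, 65, 0], "yaw": 0}, {"travel": [-135, 100, 0], "yaw": 0}, {"travel": [-180, 130, 0], "yaw": 0}, {"travel": [-225, 160, 0], "yaw": 0}, {"travel": [-270, 195, 0], "yaw": 0}, {"travel": [-300, 215, 0], "yaw": 0}, {"travel": [-309.5, 220, 15], "yaw": 0}, {"travel": [-309.5, 220, 50], "yaw": 0}, {"travel": [-309.5, 220, 80], "yaw": 0}, {"travel": [-309.5, 220, 97], "yaw": 0}, {"travel": [-309.5, 220, 104], "yaw": 0}, {"travel": [-309.5, 220, 106], "yaw": 0}, {"travel": [-309.5, 220, 106], "yaw": 0}, {"travel": [-309.5, 220, 106], "yaw": 0}])

```text
time: 24.9
eef_pos: [0.6225, -0.2335, 0.0331]
orientation: [0.001, 0.707, 0.707, 0.0]
contact_force: [-0.1, 0.6, 0.4]
grip_width: 0.0505
grasp_force: 30.0
```

>>> drive_tool(steps=[{"travel": [0, 0, 0], "yaw": 0}, {"travel": [0, 0, 0], "yaw": 0}, {"travel": [0, 0, 0], "yaw": 0}, {"travel": [0, 0, 0], "yaw": 0}, {"travel": [0, 0, -15], "yaw": 0}, {"travel": [0, 0, -50], "yaw": 0}, {"travel": [10, 0, -95], "yaw": 0}, {"travel": [60, -20, -110], "yaw": 0}, {"travel": [115, -35, -110], "yaw": 0}, {"travel": [170, -50, -110], "yaw": 0}, {"travel": [225, -65, -110], "yaw": 0}, {"travel": [280, -80, -110], "yaw": 0}, {"travel": [335, -95, -110], "yaw": 0}, {"travel": [390, -105, -110], "yaw": 0}, {"travel": [440, -108.5, -110], "yaw": 0}, {"travel": [448, -108.5, -110], "yaw": 0}, {"travel": [448, -108.5, -110], "yaw": 0}], grip=0.4)

```text
time: 27.02
eef_pos: [0.514, 0.2147, 0.143]
orientation: [0.0, 0.707, 0.707, 0.0]
contact_force: [0.0, 0.1, -0.3]
grip_width: 0.0661
grasp_force: 0.0
```

>>> drive_tool(steps=[{"travel": [0, 0, 30], "yaw": 0}, {"travel": [0, 0, 70], "yaw": 0}, {"travel": [0, 0, 95], "yaw": 0}, {"travel": [0, 0, 107], "yaw": 0}, {"travel": [0, 0, 114], "yaw": 0}, {"travel": [0, 0, 114], "yaw": 0}, {"travel": [0, 0, 114], "yaw": 0}], grip=0.7)

```text
time: 27.9
eef_pos: [0.5144, 0.2148, 0.0292]
orientation: [0.0, 0.707, 0.707, 0.001]
contact_force: [0.7, -0.9, 1.1]
grip_width: 0.0801
grasp_force: 0.0
```

>>> drive_tool(steps=[{"travel": [0, 0, 0], "yaw": 0}, {"travel": [0, 0, 0], "yaw": 0}, {"travel": [0, 0, 0], "yaw": 0}, {"travel": [0, 0, 0], "yaw": 0}, {"travel": [0, 0, 0], "yaw": 0}, {"travel": [0, 0, 0], "yaw": 0}], grip=-0.3)

```text
time: 28.65
eef_pos: [0.514, 0.2148, 0.0284]
orientation: [0.0, 0.707, 0.707, 0.0]
contact_force: [-0.9, -0.3, 2.2]
grip_width: 0.0507
grasp_force: 30.0
```

>>> drive_tool(steps=[{"travel": [0, 0, -15], "yaw": 0}, {"travel": [0, 0, -50], "yaw": 0}, {"travel": [-20, 5, -95], "yaw": 0}, {"travel": [-70, 15, -110], "yaw": 0}, {"travel": [-125, 30, -110], "yaw": 0}, {"travel": [-180, 45, -110], "yaw": 0}, {"travel": [-235, 60, -110], "yaw": 0}, {"travel": [-290, 80, -110], "yaw": 0}, {"travel": [-340, 97, -110], "yaw": 0}, {"travel": [-375, 107, -110], "yaw": 0}, {"travel": [-384, 108.5, -95], "yaw": 0}, {"travel": [-384, 108.5, -60], "yaw": 0}, {"travel": [-384, 108.5, -30], "yaw": 0}, {"travel": [-384, 108.5, -12], "yaw": 0}, {"travel": [-384, 108.5, -6], "yaw": 0}, {"travel": [-384, 108.5, -4], "yaw": 0}, {"travel": [-384, 108.5, -4], "yaw": 0}, {"travel": [-384, 108.5, -4], "yaw": 0}, {"travel": [-384, 108.5, -4], "yaw": 0}])

```text
time: 31.02
eef_pos: [0.6224, -0.1694, 0.0328]
orientation: [0.0, 0.707, 0.707, 0.0]
contact_force: [-0.5, 0.2, 0.1]
grip_width: 0.0506
grasp_force: 30.0
```

>>> drive_tool(steps=[{"travel": [0, 0, 0], "yaw": 0}, {"travel": [0, 0, 0], "yaw": 0}, {"travel": [0, 0, 0], "yaw": 0}, {"travel": [0, 0, 0], "yaw": 0}, {"travel": [0, 0, -15], "yaw": 0}, {"travel": [0, 0, -50], "yaw": 0}, {"travel": [10, 0, -95], "yaw": 0}, {"travel": [60, -30, -110], "yaw": 0}, {"travel": [110, -60, -120], "yaw": 0}, {"travel": [160, -90, -140], "yaw": 0}, {"travel": [210, -120, -160], "yaw": 0}, {"travel": [260, -150, -180], "yaw": 0}, {"travel": [310, -180, -190], "yaw": 0}, {"travel": [350, -205, -190], "yaw": 0}, {"travel": [370, -228, -190], "yaw": 0}, {"travel": [370, -228, -190], "yaw": 0}, {"travel": [370, -228, -190], "yaw": 0}], grip=0.4)

```text
time: 33.15
eef_pos: [0.3949, 0.2005, 0.223]
orientation: [0.0, 0.707, 0.707, 0.0]
contact_force: [0.3, 0.2, 0.1]
grip_width: 0.0656
grasp_force: 0.0
```

```bash
python3 d.py | grep -v lid; python3 -c "
from h import *
im=manip.grab_frame('top'); save(cv2.resize(im[100:400,160:560],(800,600)),'t4')"
```

```text
[0.3949 0.2005 0.223 ] 33.15
dish_1 top [465. 177.] 0.78 [ 0.6166 -0.3007]
dish_1 top [411. 174.] 0.74 [ 0.6226 -0.1687]
dish_1 top [434. 174.] 0.67 [ 0.6222 -0.2252]
dish_1 top [428. 269.] 0.64 [ 0.388  -0.2072]
dish_1 top [366. 212.] 0.57 [ 0.5258 -0.058 ]
dish_1 top [210. 368.] 0.55 [0.1502 0.3003]
   mask top [438. 174.] 0.96 [ 0.6222 -0.2331] [247 250 249]
   mask top [412. 173.] 0.94 [ 0.6223 -0.171 ] [246 250 249]
   mask top [464. 174.] 0.89 [ 0.6228 -0.2982] [247 250 249]
   mask top [317. 164.] 0.69 [0.6416 0.0625] [46 44 50]
   mask top [207. 366.] 0.6 [0.1546 0.3069] [ 55 134 250]
   mask top [367. 208.] 0.57 [ 0.5322 -0.0606] [180  84 226]
dish_1 side [223. 329.] 0.91 [ 0.6237 -0.2325]
dish_1 side [294. 290.] 0.87 [ 0.5325 -0.0609]
dish_1 side [198. 330.] 0.68 [ 0.6226 -0.2908]
dish_1 side [252. 323.] 0.67 [ 0.6126 -0.1638]
dish_1 side [426. 232.] 0.57 [0.3871 0.2963]
   mask side [294. 289.] 0.95 [ 0.5323 -0.0603] [154  93 175]
   mask side [222. 326.] 0.9 [ 0.6188 -0.233 ] [216 215 212]
   mask side [249. 325.] 0.65 [ 0.6198 -0.1705] [215 214 211]
   mask side [195. 328.] 0.62 [ 0.6198 -0.2981] [215 214 211]
   mask side [427. 233.] 0.55 [0.3937 0.2959] [209 208 204]
   mask side [229. 236.] 0.51 [ 0.375  -0.2238] [175 169 170]
dish_1 wrist [316. 124.] 0.75 [0.3919 0.2946]
dish_1 wrist [427. 408.] 0.72 [ 0.5384 -0.053 ]
   mask wrist [415. 415.] 0.92 [ 0.5201 -0.0571] [136  71 172]
   mask wrist [104. 132.] 0.85 [0.1588 0.3   ] [ 50 101 208]
   mask wrist [319. 125.] 0.81 [0.3948 0.2937] [219 222 222]
```

View pics/t4.png

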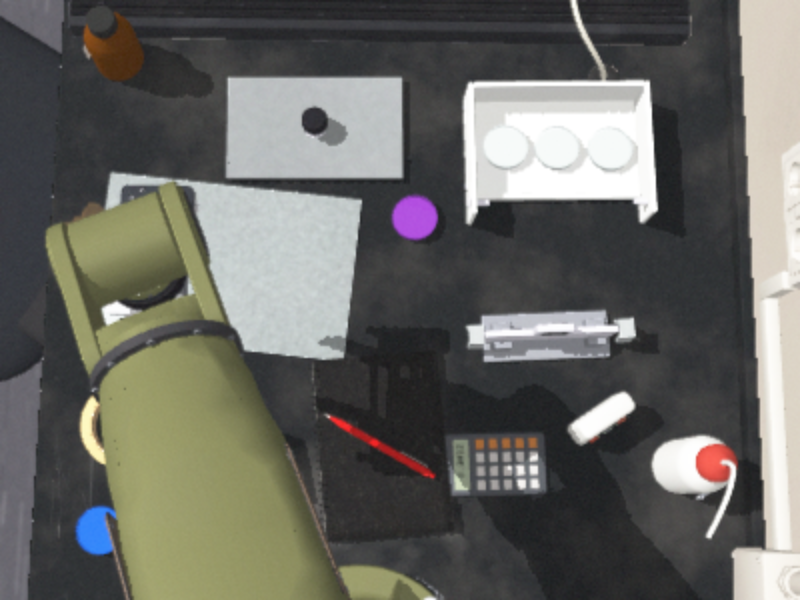

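The crop shows three dishes in a row in the box (505–610,148), the lid flat at (314,127) and the gate in its stand. The fourth dish is next.

>>> drive_tool(steps=[{"travel": [50, -1, 20], "yaw": 0}, {"travel": [94, -1, 60], "yaw": 0}, {"travel": [94, -1, 110], "yaw": 0}, {"travel": [94, -1, 155], "yaw": 0}, {"travel": [94, -1, 180], "yaw": 0}, {"travel": [94, -1, 190], "yaw": 0}, {"travel": [94, -1, 194], "yaw": 0}, {"travel": [94, -1, 194], "yaw": 0}, {"travel": [94, -1, 194], "yaw": 0}], grip=0.55)

```text
time: 34.92
eef_pos: [0.3939, 0.295, 0.0292]
orientation: [0.0, 0.707, 0.707, 0.001]
contact_force: [0.7, -0.2, -0.2]
grip_width: 0.0725
grasp_force: 0.0
```

>>> drive_tool(steps=[{"travel": [0, 0, 0], "yaw": 0}, {"travel": [0, 0, 0], "yaw": 0}, {"travel": [0, 0, 0], "yaw": 0}, {"travel": [0, 0, 0], "yaw": 0}, {"travel": [0, 0, 0], "yaw": 0}, {"travel": [0, 0, 0], "yaw": 0}], grip=-0.3)

```text
time: 35.67
eef_pos: [0.3936, 0.2948, 0.0285]
orientation: [0.0, 0.707, 0.707, 0.0]
contact_force: [-0.2, -0.8, 6.0]
grip_width: 0.0506
grasp_force: 30.0
```

>>> drive_tool(steps=[{"travel": [0, 0, -15], "yaw": 0}, {"travel": [0, 0, -50], "yaw": 0}, {"travel": [-10, 5, -95], "yaw": 0}, {"travel": [-55, 23, -115], "yaw": 0}, {"travel": [-105, 45, -115], "yaw": 0}, {"travel": [-155, 67, -115], "yaw": 0}, {"travel": [-205, 89, -115], "yaw": 0}, {"travel": [-255, 111, -115], "yaw": 0}, {"travel": [-305, 133, -115], "yaw": 0}, {"travel": [-355, 155, -115], "yaw": 0}, {"travel": [-405, 177, -115], "yaw": 0}, {"travel": [-455, 199, -115], "yaw": 0}, {"travel": [-505, 220, -115], "yaw": 0}, {"travel": [-528, 229, -105], "yaw": 0}, {"travel": [-528, 229, -75], "yaw": 0}, {"travel": [-528, 229, -45], "yaw": 0}, {"travel": [-528, 229, -26], "yaw": 0}, {"travel": [-528, 229, -20], "yaw": 0}, {"travel": [-528, 229, -19], "yaw": 0}, {"travel": [-528, 229, -19], "yaw": 0}])

```text
time: 38.17
eef_pos: [0.6226, -0.2335, 0.0485]
orientation: [0.001, 0.707, 0.707, 0.0]
contact_force: [-0.1, 0.7, -0.9]
grip_width: 0.0507
grasp_force: 30.0
```

>>> drive_tool(steps=[{"travel": [0, 0, 0], "yaw": 0}, {"travel": [0, 0, 1], "yaw": 0}, {"travel": [0, 0, 2], "yaw": 0}, {"travel": [0, 0, 2], "yaw": 0}, {"travel": [0, 0, 2], "yaw": 0}])

```text
time: 38.8
eef_pos: [0.6222, -0.2334, 0.0454]
orientation: [-0.0, 0.707, 0.707, 0.0]
contact_force: [0.6, 0.5, 0.3]
grip_width: 0.0505
grasp_force: 30.0
```

>>> drive_tool(steps=[{"travel": [0, 0, 0.5], "yaw": 0}, {"travel": [0, 0, 1], "yaw": 0}, {"travel": [0, 0, 1], "yaw": 0}])

```text
time: 39.17
eef_pos: [0.6222, -0.2334, 0.0446]
orientation: [0.0, 0.707, 0.707, 0.0]
contact_force: [-2.3, 0.3, 2.8]
grip_width: 0.0506
grasp_force: 30.0
```

>>> drive_tool(steps=[{"travel": [0, 0, 0], "yaw": 0}, {"travel": [0, 0, 0], "yaw": 0}, {"travel": [0, 0, 0], "yaw": 0}, {"travel": [0, 0, 0], "yaw": 0}, {"travel": [0, 0, -15], "yaw": 0}, {"travel": [0, 0, -50], "yaw": 0}, {"travel": [0, 0, -100], "yaw": 0}, {"travel": [-20, -40, -130], "yaw": 0}, {"travel": [-40, -90, -150], "yaw": 0}, {"travel": [-65, -140, -160], "yaw": 0}, {"travel": [-65, -180, -170], "yaw": 0}, {"travel": [-65, -180, -170], "yaw": 0}, {"travel": [-65, -180, -170], "yaw": 0}], grip=0.4)

```text
time: 40.8
eef_pos: [0.4427, -0.2983, 0.2151]
orientation: [0.001, 0.707, 0.707, 0.0]
contact_force: [0.4, 0.1, -0.6]
grip_width: 0.0658
grasp_force: 0.0
```

```bash
python3 w.py w5 gate_tab:.066 gate_axis:.044 gate:.008 gate_stand:0 pin_axis:.048 dish_1:.018; python3 d.py | grep -E "top|side"
```

```text
[ 0.4427 -0.2983  0.2151] 0.06579396409555616
gate_tab [255.  138.6] 0.94 [ 0.3906 -0.2196  0.066 ]
gate_axis [259.9 137.3] 0.64 [ 0.3912 -0.218   0.044 ]
gate [267.2 138.1] 0.95 [ 0.3927 -0.218   0.008 ]
gate_stand [267.8 139.6] 0.91 [ 0.3922 -0.2193  0.    ]
pin_axis [436.8 152.2] 0.56 [ 0.5474 -0.2289  0.048 ]
dish_1 [495.4 163.2] 0.93 [ 0.6223 -0.2363  0.018 ]
dish_1 [488.3 219.7] 0.82 [ 0.6187 -0.2952  0.018 ]
dish_1 [491.5  97.2] 0.61 [ 0.6159 -0.1689  0.018 ]
dish_1 top [411. 175.] 0.91 [ 0.6201 -0.1696]
dish_1 top [467. 176.] 0.89 [ 0.6199 -0.3052]
dish_1 top [367. 213.] 0.85 [ 0.5236 -0.0614]
dish_1 top [440. 174.] 0.67 [ 0.6227 -0.2395]
dish_1 top [209. 365.] 0.66 [0.1556 0.3029]
lid top [318. 167.] 0.65 [0.638  0.0616]
   mask top [440. 172.] 0.94 [ 0.6259 -0.2374] [249 251 250]
   mask top [210. 365.] 0.9 [0.1565 0.2991] [ 53 135 250]
   mask top [367. 208.] 0.89 [ 0.5331 -0.0609] [178  80 224]
   mask top [465. 174.] 0.8 [ 0.6231 -0.2987] [247 250 249]
   mask top [412. 173.] 0.76 [ 0.6238 -0.1705] [247 250 249]
   mask top [432. 182.] 0.45 [ 0.6011 -0.2198] [228 233 231]
dish_1 side [223. 324.] 0.93 [ 0.6116 -0.2338]
dish_1 side [296. 291.] 0.86 [ 0.5354 -0.056 ]
dish_1 side [417. 163.] 0.75 [0.1606 0.3056]
dish_1 side [248. 325.] 0.73 [ 0.6166 -0.1731]
dish_1 side [196. 330.] 0.67 [ 0.6211 -0.2957]
dish_1 side [222. 330.] 0.6 [ 0.6248 -0.2353]
lid side [348. 328.] 0.58 [0.6385 0.0649]
   mask side [195. 328.] 0.92 [ 0.6196 -0.2987] [217 216 212]
   mask side [249. 325.] 0.9 [ 0.6197 -0.1693] [215 214 210]
   mask side [294. 289.] 0.88 [ 0.5329 -0.0606] [154  91 175]
   mask side [221. 325.] 0.86 [ 0.6149 -0.2372] [219 219 215]
   mask side [416. 161.] 0.75 [0.1579 0.3012] [ 78 120 199]
```

View pics/w5.png

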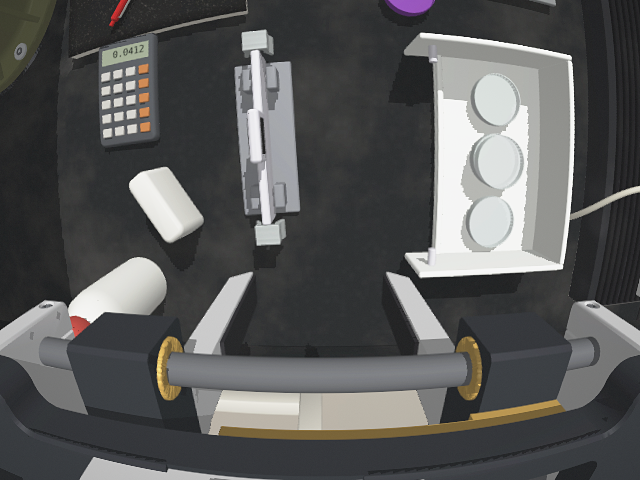

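The wrist view shows the stack at (497,160) squarely placed, the single dishes at (496,99) and (490,220), and the tab at (255,137). The gate is turned about 3.4°, from (257,41) to (269,234). The pins are at (435,53) and (431,255). I take the gate now.

>>> drive_tool(steps=[{"travel": [30, -20, 0], "yaw": -3.4}, {"travel": [80, -51, 10], "yaw": -3.4}, {"travel": [80, -51, 60], "yaw": -3.4}, {"travel": [80, -51, 100], "yaw": -3.4}, {"travel": [80, -51, 125], "yaw": -3.4}, {"travel": [80, -51, 138], "yaw": -3.4}, {"travel": [80, -51, 138], "yaw": -3.4}, {"travel": [80, -51, 138], "yaw": -3.4}])

```text
time: 42.75
eef_pos: [0.3917, -0.2185, 0.0773]
orientation: [0.001, 0.686, 0.728, 0.0]
contact_force: [-0.6, -0.0, 0.1]
grip_width: 0.0663
grasp_force: 0.0
```

>>> drive_tool(steps=[{"travel": [0, 0, 0], "yaw": 0}, {"travel": [0, 0, 0], "yaw": 0}, {"travel": [0, 0, 0], "yaw": 0}, {"travel": [0, 0, 0], "yaw": 0}, {"travel": [0, 0, 0], "yaw": 0}, {"travel": [0, 0, 0], "yaw": 0}, {"travel": [0, 0, 0], "yaw": 0}, {"travel": [0, 0, 0], "yaw": 0}], grip=-1)

```text
time: 43.75
eef_pos: [0.3912, -0.2182, 0.0763]
orientation: [-0.0, 0.686, 0.728, 0.0]
contact_force: [0.8, -0.3, -0.0]
grip_width: 0.0101
grasp_force: 30.0
```

>>> drive_tool(steps=[{"travel": [0, 0, -10], "yaw": 0}, {"travel": [0, 0, -25], "yaw": 0}, {"travel": [0, 0, -50], "yaw": 0}, {"travel": [0, 0, -75], "yaw": 0}, {"travel": [0, 0, -90], "yaw": 1.5}, {"travel": [0, 0, -100], "yaw": 3}, {"travel": [0, 0, -100], "yaw": 3}, {"travel": [0, 0, -100], "yaw": 3}, {"travel": [0, 0, -100], "yaw": 3}])

```text
time: 44.88
eef_pos: [0.391, -0.2181, 0.1757]
orientation: [-0.001, 0.705, 0.709, -0.0]
contact_force: [0.1, 0.2, -2.1]
grip_width: 0.0094
grasp_force: 30.0
```

```bash
python3 - <<'E'
from h import *
np.set_printoptions(precision=4,suppress=True)
a=cv2.imread('pics/w5.png')[20:290,380:590]; cv2.imwrite('pics/c6.png',cv2.resize(a,None,fx=2.2,fy=2.2,interpolation=cv2.INTER_CUBIC))
for c in ['top','side']:
  for i in range(3):
    manip.grab_frame(c)
    for r in manip.place_of('pin_axis',c):
        if r['confidence']>.3: print(c,r['xy'],round(r['confidence'],2),at_z(c,r['xy'],.048)[:2])
    for r in manip.place_of('drying_box',c):
        if r['confidence']>.3: print('box',c,r['xy'],round(r['confidence'],2),at_z(c,r['xy'],.0)[:2])
E
```

```text
top [440.2, 201.5] 0.77 [ 0.5426 -0.2306]
box top [432.7, 176.0] 0.96 [ 0.619  -0.2223]
top [440.4, 200.6] 0.96 [ 0.5448 -0.2311]
box top [437.1, 175.2] 0.76 [ 0.6212 -0.2331]
top [440.2, 202.0] 0.65 [ 0.5414 -0.2305]
box top [436.2, 174.7] 0.97 [ 0.6224 -0.231 ]
side [224.1, 295.8] 0.66 [ 0.5575 -0.2246]
side [382.5, 262.0] 0.44 [0.4909 0.1616]
side [231.3, 244.5] 0.32 [ 0.42   -0.2106]
box side [224.8, 329.4] 0.72 [ 0.624  -0.2288]
side [223.4, 292.5] 0.93 [ 0.5489 -0.2265]
box side [224.3, 328.3] 0.94 [ 0.6212 -0.23  ]
side [218.4, 290.8] 0.9 [ 0.5438 -0.2385]
box side [224.6, 328.1] 0.66 [ 0.6207 -0.2293]
box side [221.3, 212.7] 0.63 [ 0.2945 -0.2474]
box side [220.9, 291.5] 0.45 [ 0.5251 -0.2412]
```

View pics/c6.png

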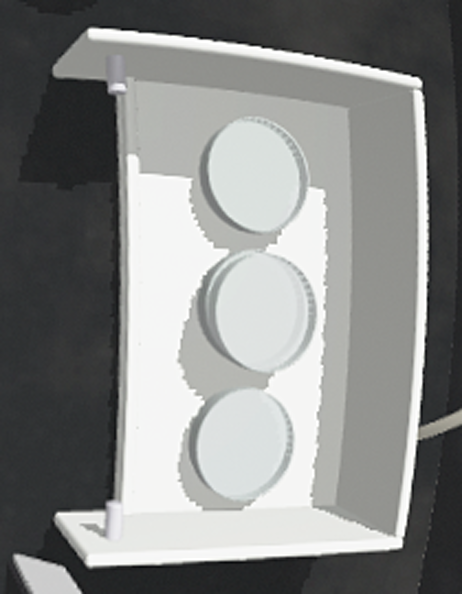

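>>> drive_tool(steps=[{"travel": [-5, 40, 0], "yaw": 0}, {"travel": [-10, 80, 0], "yaw": 0}, {"travel": [-14, 120, 10], "yaw": 0}, {"travel": [-17, 145, 25], "yaw": 0}, {"travel": [-17, 154, 35], "yaw": 0}, {"travel": [-17, 154, 45], "yaw": 0}, {"travel": [-17, 154, 50], "yaw": 0}, {"travel": [-17, 154, 50], "yaw": 0}, {"travel": [-17, 154, 50], "yaw": 0}, {"travel": [-17, 154, 50], "yaw": 0}])

```text
time: 47.02
eef_pos: [0.5454, -0.2343, 0.1268]
orientation: [0.0, 0.705, 0.709, 0.0]
contact_force: [0.1, -0.5, -1.4]
grip_width: 0.0094
grasp_force: 30.0
```

```bash
python3 - <<'E'
from h import *
np.set_printoptions(precision=4,suppress=True)
st=dict(eef_pos=np.array([.4427,-.2983,.2151]),orientation=np.array([.001,.7071,.7071,0]))
for uv in [(432.7,60.9),(431.4,249.5)]: print(at_z('wrist',uv,.044,st))
s=manip.sense(); print(s['eef_pos'],s['contact_force'])
im=manip.grab_frame('wrist'); save(im,'w7')
for n in ['gate_axis','gate','gate_tab','pin_axis']:
    for r in manip.place_of(n,'wrist'): print(n,r)
E
```

```text
[ 0.5444 -0.1451  0.044 ]
[ 0.5489 -0.3197  0.044 ]
[ 0.5454 -0.2343  0.1268] [ 0.1471 -0.5189 -1.4089]
gate_axis {'xy': [321.1, 281.7], 'confidence': 0.77}
gate {'xy': [319.9, 263.6], 'confidence': 0.88}
gate_tab {'xy': [319.6, 296.7], 'confidence': 0.55}
```

View pics/w7.png

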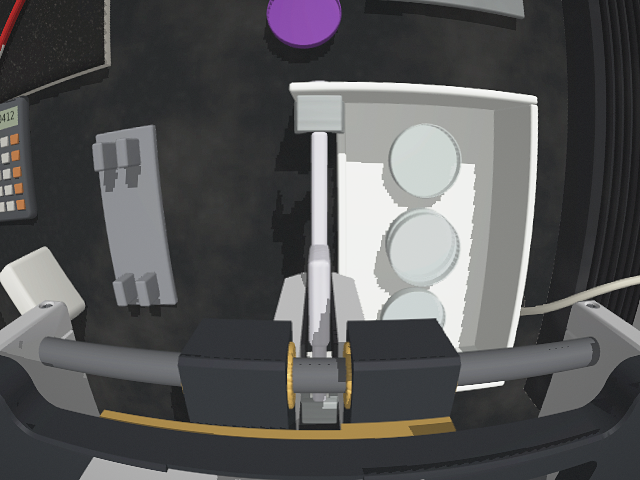

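The picture shows the gate upright in the jaws, its +Y knuckle at (319,113) right over the pin and the cheek at (315,88). The stack is at (423,246). I check the gate's sideways offset in the hand, then lower.

```bash
python3 - <<'E'
from h import *
np.set_printoptions(precision=4,suppress=True)
s=manip.sense(); go=s['eef_pos'][2]-.0683
print('gate origin z',go)
im=cv2.imread('pics/w7.png')
for z in (go+.036,go+.042,go+.047): print(z,'knuckle outer/inner', at_z('wrist',(319,95),z,s)[:2], at_z('wrist',(319,133),z,s)[:2],'L/R',at_z('wrist',(297,113),z,s)[0],at_z('wrist',(342,113),z,s)[0])
print('cheek outer top edge',at_z('wrist',(330,83),.064,s),at_z('wrist',(520,97),.064,s), 'expected y',-.2335+.108)
print('back wall outer',at_z('wrist',(537,105),.064,s),at_z('wrist',(512,340),.064,s))
cv2.imwrite('pics/c8.png',cv2.resize(im[60:320,250:390],None,fx=2.3,fy=2.3,interpolation=cv2.INTER_CUBIC))
E
```

```text
gate origin z 0.05809829318051277
0.09409829318051277 knuckle outer/inner [ 0.5444 -0.1367] [ 0.5446 -0.156 ] L/R 0.5335953244025919 0.555942368842169
0.10009829318051278 knuckle outer/inner [ 0.5444 -0.1375] [ 0.5446 -0.1562] L/R 0.5339463563498109 0.555577296401606
0.10509829318051277 knuckle outer/inner [ 0.5444 -0.1382] [ 0.5446 -0.1564] L/R 0.5342388829724934 0.5552730693678035
cheek outer top edge [ 0.5507 -0.1252  0.064 ] [ 0.6725 -0.1234  0.064 ] expected y -0.1255
back wall outer [ 0.6861 -0.1268  0.064 ] [ 0.6889 -0.2938  0.064 ]
```

View pics/c8.png

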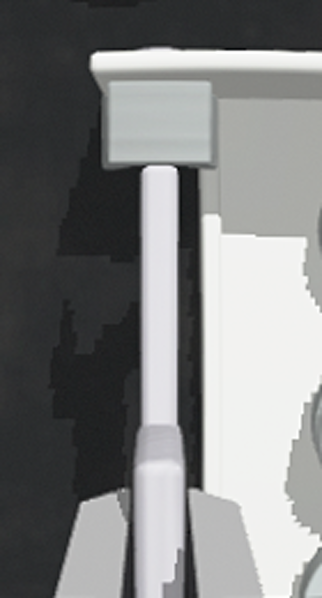

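>>> drive_tool(steps=[{"travel": [-0.5, 0, 5], "yaw": -0.4}, {"travel": [-0.5, 0, 12], "yaw": -0.4}, {"travel": [-0.5, 0, 18], "yaw": -0.4}, {"travel": [-0.5, 0, 23], "yaw": -0.4}, {"travel": [-0.5, 0, 27], "yaw": -0.4}, {"travel": [-0.5, 0, 30], "yaw": -0.4}, {"travel": [-0.5, 0, 32], "yaw": -0.4}, {"travel": [-0.5, 0, 32], "yaw": -0.4}, {"travel": [-0.5, 0, 32], "yaw": -0.4}])

```text
time: 48.4
eef_pos: [0.5454, -0.2348, 0.0945]
orientation: [0.0, 0.702, 0.712, 0.0]
contact_force: [-0.2, 0.2, -1.4]
grip_width: 0.0096
grasp_force: 30.0
```

>>> drive_tool(steps=[{"travel": [0, 0, 3], "yaw": 0}, {"travel": [0, 0, 6], "yaw": 0}, {"travel": [0, 0, 9], "yaw": 0}, {"travel": [0, 0, 11.5], "yaw": 0}, {"travel": [0, 0, 13], "yaw": 0}, {"travel": [0, 0, 13], "yaw": 0}, {"travel": [0, 0, 13], "yaw": 0}])

```text
time: 49.28
eef_pos: [0.5453, -0.2347, 0.0813]
orientation: [0.0, 0.702, 0.712, 0.0]
contact_force: [1.8, -0.8, -2.6]
grip_width: 0.0098
grasp_force: 30.0
```

>>> drive_tool(steps=[{"travel": [0, 0, 0.5], "yaw": 0}, {"travel": [0, 0, 1], "yaw": 0}, {"travel": [0, 0, 1], "yaw": 0}])

```text
time: 49.65
eef_pos: [0.5454, -0.2348, 0.0804]
orientation: [0.0, 0.702, 0.712, 0.0]
contact_force: [1.8, 0.5, -1.9]
grip_width: 0.0096
grasp_force: 30.0
```

>>> drive_tool(steps=[{"travel": [0, 0, 0.5], "yaw": 0}, {"travel": [0, 0, 1], "yaw": 0}, {"travel": [0, 0, 1], "yaw": 0}])

```text
time: 50.02
eef_pos: [0.5454, -0.2348, 0.0802]
orientation: [0.0, 0.702, 0.712, 0.0]
contact_force: [-3.2, 1.5, 7.3]
grip_width: 0.0101
grasp_force: 30.0
```

>>> drive_tool(steps=[{"travel": [0, 0, -0.7], "yaw": 0}, {"travel": [0, 0, -0.7], "yaw": 0}, {"travel": [0, 0, -0.7], "yaw": 0}, {"travel": [0, 0, -0.7], "yaw": 0}, {"travel": [0, 0, -0.7], "yaw": 0}, {"travel": [0, 0, -15], "yaw": 0}, {"travel": [0, 0, -40], "yaw": 0}, {"travel": [0, 0, -85], "yaw": 0}, {"travel": [0, -20, -120], "yaw": 0}, {"travel": [-40, -20, -120], "yaw": 0}, {"travel": [-60, -20, -120], "yaw": 0}, {"travel": [-60, -20, -120], "yaw": 0}], grip=0.2)

```text
time: 51.52
eef_pos: [0.5259, -0.2956, 0.1989]
orientation: [-0.0, 0.703, 0.711, -0.0]
contact_force: [0.6, 0.7, 0.2]
grip_width: 0.056
grasp_force: 0.0
```

```bash
python3 w.py w9 gate_axis:.048 gate_tab:.070 pin_axis:.048 gate:.012; python3 - <<'E'
from h import *
np.set_printoptions(precision=4,suppress=True)
for n,z in [('gate_tab',.07),('gate_axis',.048),('lid_knob',.036)]:
  for c in ['top','side']:
    manip.grab_frame(c)
    for r in manip.place_of(n,c):
        if r['confidence']>.4: print(n,c,round(r['confidence'],2),at_z(c,r['xy'],z))
E
```

```text
[ 0.5259 -0.2956  0.1989] 0.05599748109559688
gate_axis [341.7 158.1] 0.68 [ 0.5435 -0.2332  0.048 ]
gate_tab [341.6 161.9] 0.98 [ 0.5421 -0.2355  0.07  ]
gate_tab [424.3 165.1] 0.6 [ 0.6071 -0.2355  0.07  ]
pin_axis [346.5 155.5] 0.92 [ 0.5474 -0.2309  0.048 ]
gate [350.6 154.9] 0.88 [ 0.5538 -0.231   0.012 ]
gate_tab top 0.58 [ 0.5473 -0.2338  0.07  ]
gate_tab side 0.77 [ 0.5412 -0.2341  0.07  ]
gate_axis top 0.83 [ 0.5476 -0.2337  0.048 ]
gate_axis side 0.77 [ 0.5458 -0.2306  0.048 ]
lid_knob top 0.96 [0.6442 0.0622 0.036 ]
lid_knob side 0.73 [0.6367 0.063  0.036 ]
lid_knob side 0.47 [ 0.6212 -0.2312  0.036 ]
lid_knob side 0.42 [0.6549 0.0559 0.036 ]
```

View pics/w9.png

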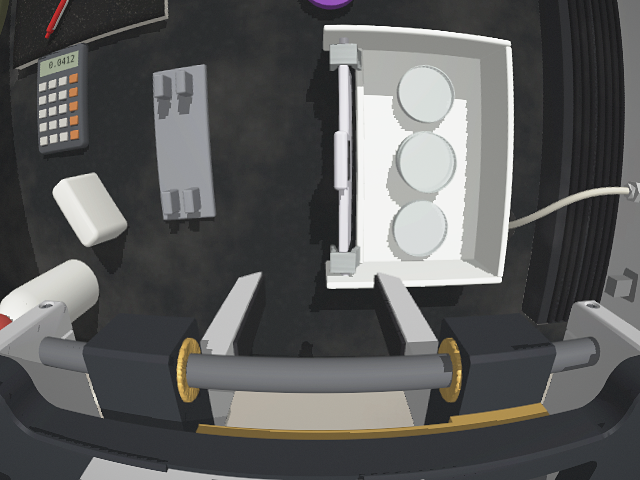

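The gate hangs on both pins, with knuckles at (343,55) and (343,260) against the cheeks and the tab at (341,160). The dishes lie flat. I fetch the lid.

>>> drive_tool(steps=[{"travel": [44, 15, 0], "yaw": 0.7}, {"travel": [90, 31, 0], "yaw": 0.7}, {"travel": [135, 46, 0], "yaw": 0.7}, {"travel": [180, 62, 0], "yaw": 0.7}, {"travel": [225, 77, 0], "yaw": 0.7}, {"travel": [270, 93, 0], "yaw": 0.7}, {"travel": [315, 109, 0], "yaw": 0.7}, {"travel": [354.5, 123.3, 0], "yaw": 0.7}, {"travel": [354.5, 123.3, 20], "yaw": 0.7}, {"travel": [354.5, 123.3, 60], "yaw": 0.7}, {"travel": [354.5, 123.3, 100], "yaw": 0.7}, {"travel": [354.5, 123.3, 130], "yaw": 0.7}, {"travel": [354.5, 123.3, 147], "yaw": 0.7}, {"travel": [354.5, 123.3, 154], "yaw": 0.7}, {"travel": [354.5, 123.3, 154], "yaw": 0.7}, {"travel": [354.5, 123.3, 154], "yaw": 0.7}], grip=1)

```text
time: 54.38
eef_pos: [0.6452, 0.0612, 0.0465]
orientation: [0.001, 0.707, 0.708, 0.001]
contact_force: [-0.2, -0.5, 0.1]
grip_width: 0.094
grasp_force: 0.0
```

>>> drive_tool(steps=[{"travel": [0, 0, 0], "yaw": 0}, {"travel": [0, 0, 0], "yaw": 0}, {"travel": [0, 0, 0], "yaw": 0}, {"travel": [0, 0, 0], "yaw": 0}, {"travel": [0, 0, 0], "yaw": 0}, {"travel": [0, 0, 0], "yaw": 0}, {"travel": [0, 0, 0], "yaw": 0}, {"travel": [0, 0, 0], "yaw": 0}], grip=-1)

```text
time: 55.38
eef_pos: [0.6447, 0.0611, 0.0453]
orientation: [0.0, 0.707, 0.708, 0.0]
contact_force: [0.8, -0.3, 0.5]
grip_width: 0.0309
grasp_force: 30.0
```

>>> drive_tool(steps=[{"travel": [0, 0, -15], "yaw": 0}, {"travel": [0, 0, -45], "yaw": 0}, {"travel": [0, 0, -90], "yaw": 0}, {"travel": [-20, -2, -120], "yaw": 0}, {"travel": [-65, -5, -125], "yaw": 0}, {"travel": [-110, -8, -125], "yaw": 0}, {"travel": [-155, -12, -125], "yaw": 0}, {"travel": [-200, -15, -125], "yaw": 0}, {"travel": [-245, -19, -125], "yaw": 0}, {"travel": [-280, -21, -125], "yaw": 0}, {"travel": [-294, -22, -120], "yaw": 0}, {"travel": [-294, -22, -105], "yaw": 0}, {"travel": [-294, -22, -90], "yaw": 0}, {"travel": [-294, -22, -80], "yaw": 0}, {"travel": [-294, -22, -75], "yaw": 0}, {"travel": [-294, -22, -75], "yaw": 0}, {"travel": [-294, -22, -75], "yaw": 0}])

```text
time: 57.5
eef_pos: [0.6232, -0.2329, 0.1209]
orientation: [0.0, 0.707, 0.708, 0.0]
contact_force: [-0.3, 0.4, -2.3]
grip_width: 0.0309
grasp_force: 30.0
```

>>> drive_tool(steps=[{"travel": [0, 0, 4], "yaw": 0}, {"travel": [0, 0, 8], "yaw": 0}, {"travel": [0, 0, 11], "yaw": 0}, {"travel": [0, 0, 14], "yaw": 0}, {"travel": [0, 0, 16], "yaw": 0}, {"travel": [0, 0, 16], "yaw": 0}, {"travel": [0, 0, 16], "yaw": 0}])

```text
time: 58.38
eef_pos: [0.6231, -0.2329, 0.1045]
orientation: [0.0, 0.707, 0.708, 0.0]
contact_force: [0.0, 0.1, -3.8]
grip_width: 0.0307
grasp_force: 30.0
```

>>> drive_tool(steps=[{"travel": [0, 0, 0.5], "yaw": 0}, {"travel": [0, 0, 1], "yaw": 0}, {"travel": [0, 0, 1], "yaw": 0}])

```text
time: 58.75
eef_pos: [0.623, -0.2329, 0.1034]
orientation: [0.0, 0.707, 0.708, 0.0]
contact_force: [-0.3, 0.3, -2.3]
grip_width: 0.0311
grasp_force: 30.0
```

>>> drive_tool(steps=[{"travel": [0, 0, 0.5], "yaw": 0}, {"travel": [0, 0, 0.8], "yaw": 0}, {"travel": [0, 0, 0.8], "yaw": 0}])

```text
time: 59.12
eef_pos: [0.623, -0.2329, 0.1033]
orientation: [0.0, 0.707, 0.708, 0.0]
contact_force: [-4.8, 2.1, 5.0]
grip_width: 0.0313
grasp_force: 30.0
```

>>> drive_tool(steps=[{"travel": [0, 0, 0], "yaw": 0}, {"travel": [0, 0, 0], "yaw": 0}, {"travel": [0, 0, 0], "yaw": 0}, {"travel": [0, 0, 0], "yaw": 0}, {"travel": [0, 0, -20], "yaw": 0}, {"travel": [0, 0, -60], "yaw": 0}, {"travel": [0, 0, -110], "yaw": 0}, {"travel": [0, -50, -150], "yaw": 0}, {"travel": [-30, -110, -150], "yaw": 0}, {"travel": [-30, -110, -150], "yaw": 0}, {"travel": [-30, -110, -150], "yaw": 0}], grip=0.8)

```text
time: 60.5
eef_pos: [0.5133, -0.2632, 0.2538]
orientation: [0.001, 0.707, 0.707, 0.0]
contact_force: [-1.2, 0.2, -0.4]
grip_width: 0.0845
grasp_force: 0.0
```

```bash
python3 w.py w10 lid_knob:.094 lid:.058 gate_tab:.07 gate_axis:.048; python3 - <<'E'
from h import *
np.set_printoptions(precision=4,suppress=True)
for n,z in [('gate_tab',.07),('gate_axis',.048),('lid_knob',.094),('lid',.058)]:
  for c in ['top','side']:
    manip.grab_frame(c)
    for r in manip.place_of(n,c):
        if r['confidence']>.4: print(n,c,round(r['confidence'],2),at_z(c,r['xy'],z))
for c in ['top','side']:
    manip.grab_frame(c)
    k=np.argwhere(manip.masks_of('lid',c)[0]['region'])[:,::-1].astype(float)
    print(cv2.minAreaRect(np.array([at_z(c,q,.07)[:2] for q in k],np.float32)))
E
```

```text
[ 0.5133 -0.2632  0.2538] 0.08445844038434512
lid_knob [444.5 196.5] 0.83 [ 0.6247 -0.2325  0.094 ]
lid [431.7 191.6] 0.96 [ 0.6238 -0.2327  0.058 ]
gate_tab [349.5 194.3] 0.63 [ 0.5416 -0.2353  0.07  ]
gate_axis [351.  192.6] 0.73 [ 0.5449 -0.2365  0.048 ]
gate_axis [355.  188.2] 0.61 [ 0.5487 -0.2321  0.048 ]
gate_tab top 0.49 [ 0.5415 -0.233   0.07  ]
gate_tab side 0.87 [ 0.5394 -0.2428  0.07  ]
gate_axis top 0.83 [ 0.5451 -0.2334  0.048 ]
gate_axis side 0.89 [ 0.5467 -0.2291  0.048 ]
lid_knob top 0.83 [ 0.6187 -0.2268  0.094 ]
lid_knob side 0.8 [ 0.6195 -0.2306  0.094 ]
lid top 0.68 [ 0.6182 -0.2403  0.058 ]
lid side 0.81 [ 0.6247 -0.2235  0.058 ]
((0.6206326484680176, -0.20806173980236053), (0.12689442932605743, 0.1699356883764267), 0.9024027585983276)Traceback (most recent call last):
  File "<stdin>", line 10, in <module>
IndexError: list index out of range
```

View pics/w10.png

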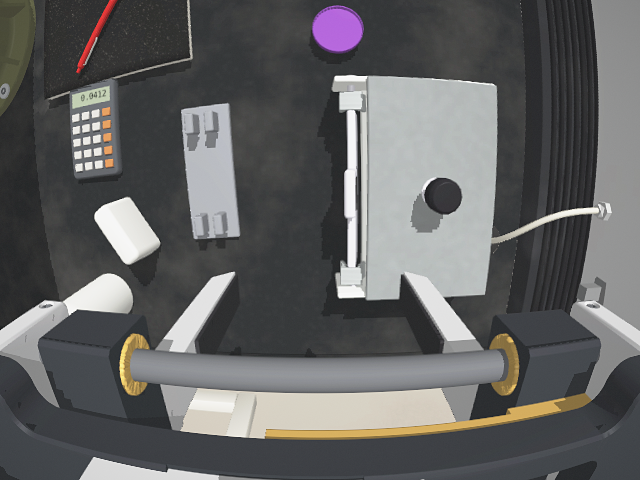

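The lid is home and level on the box, with its knob at (444,196). The gate hangs squarely in front at (350,190), and the gripper is clear of everything. I hand the job in.

```bash
python3 -c "
from workcell import manip
print(manip.finish_job())"
```

```text
the job is handed in; nothing more can be done
None
```

The job is handed in, with no verdict returned: four dishes lie flat in the box (three side by side, the fourth stacked on the middle one), the gate hangs on both pins, and the lid is back on fully home.

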